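# Clamp the loop former under the spring flap

### The job

Clamp the wooden strap-loop former in the jig on the leather bench: with one fingertip press down the thumb bar of the spring-closed flap and keep it down, and with the other fingertip push the former along its channel under the open flap, fully home against the end stop. Only then let go of the bar, so that the flap shuts down on the former, and move clear. Do not pinch or lift the former, and leave the spool, the jar and the creasing tool where they stand.

Things in the scene. Friction and masses are not known exactly. Their poses are not given: they have to be found in the camera images.
- jig: Fixed clamping jig, base plate 212 x 92 x 10 mm. Origin at bench level under the channel's centre line at the flap's front edge. x: push direction along the channel to the end stop; y: towards the thumb bar; z up. Channel floor at z = 10 mm, between two guide rails 42 mm apart, tops at z = 20 mm, from x = -140 to +50 mm. Nothing of it is above 60 mm with the flap shut, 95 mm open.
- stop (a point): Middle of the end stop's face, which the former's front end meets: jig x = +48, y = 0, z = 23 mm. The stop is a steel block across the channel, top at z = 36 mm. Axes as the jig's.
- hinge (a point): Point on the flap's hinge axis, which is parallel to jig x: jig x = 20, y = 35, z = 50 mm. The flap's plate and lip lie over the channel at jig x = 0 to 40 mm; hinge posts 10 x 14 mm, tops at 57 mm, stand at x = -10 and +47, y = 35 mm. Axes as the jig's.
- flap (a joint): The flap's hinge angle in rad: 0 = shut (spring-closed), grows as the thumb bar goes down and the lip beyond the hinge goes up; 0.65 = fully open stop. It takes about 4 N down on the bar to start, about 10 N fully open. The former passes freely under the lip from about 0.45 on; with the flap resting on the former it reads about 0.37.
- thumb_bar (a point): Middle of the top face of the flap's thumb bar, a flat steel strip beside the channel: 190 mm long (jig x = -150 to +40 mm), 26 mm wide, 5 mm thick. Flap shut: jig x = -55, y = 80, z = 52 mm; pressed to 0.6 rad: y = 74, z = 27 mm. It may be pressed anywhere along its length, and a fingertip can slide along it. Axes as the jig's when shut.
- lip (a point): Middle of the front lower edge of the flap's lip (14 mm wide, 40 mm long from jig x = 0 to +40 mm), which hangs over the channel. Flap shut: jig y = -11, z = 24 mm, 14 mm above the channel floor, so the former (30 mm high) runs into it and cannot enter. Axes as the jig's when shut.
- former: Loose wooden strap-loop former, 80 mm long (x), 38 mm wide at its foot (lower 9 mm), 32 mm above, 30 mm high, about 120 g, a brass plate on its rear (-x) end to push on. Origin: centre of its underside; x along the channel to the end stop. It stands in the channel before the flap. Fully home: origin at jig x = +8, rear end at jig x = -32 mm.
- spool: Bystander: thread spool, 44 mm diameter, 48 mm high, upright; origin at the centre of its underside.
- jar: Bystander: glass jar with a lid, 52 mm diameter, 60 mm high; origin at the centre of its underside.
- creaser: Bystander: cork-handled creasing tool lying flat, 135 mm long along its x (from -60 mm, handle end, to +75 mm), 22 mm thick; origin at bench level under it.
Things that resemble listed ones, but are neither listed nor needed, are in the scene too. Of the things that look like the former, the middle-sized one is meant.

How it is judged:
On the way, in this order (a step that is already met when the one before it is completed fails the run):
1. a finger holds the flap open while the former is still in front of it (value of joint flap above 0.38 rad and contact force between the fingers and flap above 0.5 N and x of former in the frame of jig below -0.037 m), for 0.1 s.
2. the former is home against the end stop (within 4 mm) with the flap still held open by a finger (x of former in the frame of jig above 0.004 m and value of joint flap above 0.385 rad and contact force between the fingers and flap above 0.5 N), for 0.1 s.
At the end, for the whole second after the job is handed in: The former stands flat in the channel, at most 4 mm short of the end stop, at rest, with the released flap bearing down on it (hinge at 0.30 to 0.44 rad, more than 1 N) (x of former in the frame of jig between 0.004 and 0.011 m and value of joint flap between 0.3 and 0.44 rad and contact force between flap and former above 1 N and z of former in the frame of jig below 0.014 m and angle between former's own z axis and vertical below 0.06 rad and linear speed of former below 0.01 m/s and velocity of joint flap below 0.05 rad/s); the robot touches nothing.
It fails at once if the former is lifted, tipped or taken out of its channel (z of former in the frame of jig above 0.018 m or angle between former's own z axis and vertical above 0.2 rad or y of former in the frame of jig above 0.012 m or y of former in the frame of jig below -0.012 m).
It fails at once if the thread spool is moved more than 15 mm or lifted (distance of spool from where it was at the start of the episode above 0.015 m).
It fails at once if the jar is moved more than 15 mm or lifted (distance of jar from where it was at the start of the episode above 0.015 m).
It fails at once if the creasing tool is moved more than 15 mm or lifted (distance of creaser from where it was at the start of the episode above 0.015 m).
It also fails if it takes over 40 s, if anything falls off the work surface, if the arm or the gripper's body presses on something with over 40 N, if the wrist force passes 120 N, or if a joint passes its speed limit or range.

### The arm

A 6-joint arm with a two-finger parallel gripper is mounted at the origin on the work surface. World frame = base frame: x ahead of the robot, y to its left, z up, the work surface at z = 0. Lengths are in m, angles in rad, forces in N, time in s.
With the tool pointing down it reaches from about 0.35 to 0.725 m from the base axis. Payload 6 kg.
Tool frame: the origin (TCP) lies midway between the tips of the shut fingers; the grasp point (between the pads) lies 19 mm behind it; x points along the fingers, y is the direction in which the jaws open and shut, and the axes are right-handed (so a half turn about x gives the same grasp; the last joint's range is limited). The gripper opens to 85 mm and grips with 20 to 120 N. Pads are 22 mm wide; open, the fingers measure 114 mm over their backs; the gripper's body (76 mm by 85 mm) begins 54 mm behind the grasp point. The pads swing forward as they close: fully open they stand 13 mm farther back than shut.
Start: joints at [1.532, 0.04, 0.085, 0, -1.615, -0.334], TCP at [0.219, 0.559, 0.231] pointing down, gripper open.
Joint ranges: [-2.56, 2.56], [-1.29, 2.01], [-1.08, 1.49], [-3.29, 1.98], [-2.81, -0.18], [-2.99, 2.99]. Speed limits (rad/s): [2.57, 2.57, 3.01, 3.14, 3.14, 3.14].

### API

Orientations are given as [roll, pitch, yaw] about the fixed x, y, z axes, in that order (R = Rz(yaw) Ry(pitch) Rx(roll)).
In Python, from station import r gives the robot as it stands.
- The arm moves only by the shell command python3 -m pendant 'ROWS' [OPENING] [FORCE]. ROWS is JSON, a list that holds one entry, the list of rows, each a list of 6 numbers: the shift along the tool's x, y, z in mm, then the turn, a rotation vector about the tool's x, y, z in degrees. In form: [[[x, y, z, rx, ry, rz], ...]]. A call has 1 to 20 rows; each row shifts and turns the commanded pose from where the row before left it, along the tool's axes as they then stand; what a row does not reach is not made up. A row lasts 1/12 s, in which the tool goes at most 41.7 mm and 7.16 degrees, less where a joint would pass 70% of its speed; a pose out of reach is approached as far as the arm can. A call with a gripper value outside its range is refused whole. OPENING is the finger opening in mm, from 0 to 85.4, set as the call begins (- or left out, the last holds). The fingers move at their own pace and stop on an object; FORCE is the grip in N (left out, the last holds). Time passes only in rows, so rows that do not move let the fingers close. It gives the time, the measured TCP pose, the force and the opening at its end, in the units of the state.
- r.observe(): the state, without advancing time (a new reading comes with each control period).
- r.read_camera(name): name is "scene" or "top" or "wrist"; returns (picture, depth): 480x640x3 uint8, red, green, blue; 480x640 float32, m along the optical axis (not along the pixel's ray), 0 where there is no reading.
- r.get_calibration(name): a dict with "vfov" (degrees; the focal length in pixels is half the picture's height over the tangent of half this angle, whatever the lens; pixels are square), "cx", "cy" (the principal point, pixels), "xyz" and "attitude" of the camera in the world. Camera axes: x right, y down, z forward; pixel columns grow to the right and rows downward; lengths in m; the calibration is good to about 2 mm. A picture is of the moment at which its call begins: read the wrist's pose just before it. get_calibration takes no time and is no camera call; for the wrist camera it gives the pose at the moment of the call.
- r.job_done(): hands the job in, once; it reports no verdict.
The state is a dict: "clock": time; "joints": joint angles; "dq": joint speeds; "joint_efforts": joint torques, N m; "eef_pos": TCP position; "eef_rot": TCP orientation; "wrist_force": force on the tool from outside, world axes, zero at the start; "torque": the same for the moment, N m; "grip_width": finger opening in m.
Only numpy, scipy, OpenCV 4.12 (cv2) and the standard library are available. Lean on these libraries where they do the work, as an engineer would, in place of code of your own. Each camera call takes 0.05 s, during which the arm holds its last target.

## Working session

There is one attempt and no reset: what is moved stays moved. The work goes in short steps, Python scripts to look and compute and a shell command to move; the robot and the scene stay as the last step left them, time stands still between calls to the robot, and variables do not carry over. Pictures are saved under pics/ and viewed, and the job is handed in when it is done.

```bash
mkdir -p pics; ls
python3 - <<'E'
from station import r
import cv2
print(r.observe())
for n in ("scene","top","wrist"):
    print(n,r.get_calibration(n))
    im,d=r.read_camera(n)
    cv2.imwrite(f"pics/{n}0.png",im[:,:,::-1])
    import numpy as np
    np.savez(f"pics/{n}0.npz",im=im,d=d)
E
```

```text
pics
{'clock': 0.0, 'joints': array([ 1.53167176e+00,  4.07799945e-02,  8.38216481e-02, -4.50774638e-04,
       -1.61551113e+00, -3.33710147e-01]), 'dq': array([ 9.07700264e-05,  1.41876392e-03,  7.05145340e-05,  4.25228130e-04,
       -2.25832790e-04, -1.41968756e-03]), 'joint_efforts': array([ 8.08218260e-05, -3.68197703e+01,  3.47414017e+01,  6.93208113e+00,
       -5.35705811e-03,  9.21374891e-06]), 'eef_pos': array([0.21835651, 0.55850276, 0.23030539]), 'eef_rot': array([ 1.64156968,  1.56906363, -1.87283792]), 'wrist_force': array([-1.09664852,  0.21523707,  0.42971932]), 'torque': array([-0.08504176,  0.00766283,  0.05675613]), 'grip_width': 0.08526795492087927}
scene {'vfov': 45.387233320227644, 'cx': 328.63632643468435, 'cy': 235.3067602393741, 'xyz': array([0.84982977, 0.59148942, 0.66079819]), 'attitude': array([-2.33039406,  0.00747977,  2.62004777])}
top {'vfov': 49.976895354373994, 'cx': 325.8851009271047, 'cy': 239.2964720854851, 'xyz': array([0.43856199, 0.05802506, 0.88250634]), 'attitude': array([-3.0071079 , -0.01721971, -1.56450145])}
wrist {'vfov': 61.487760713207955, 'cx': 321.2116344944549, 'cy': 242.3268884177273, 'xyz': array([0.28341481, 0.53172105, 0.37325596]), 'attitude': array([ 2.86028316e+00, -2.04693727e-03, -1.94438653e+00])}
```

View pics/top0.png

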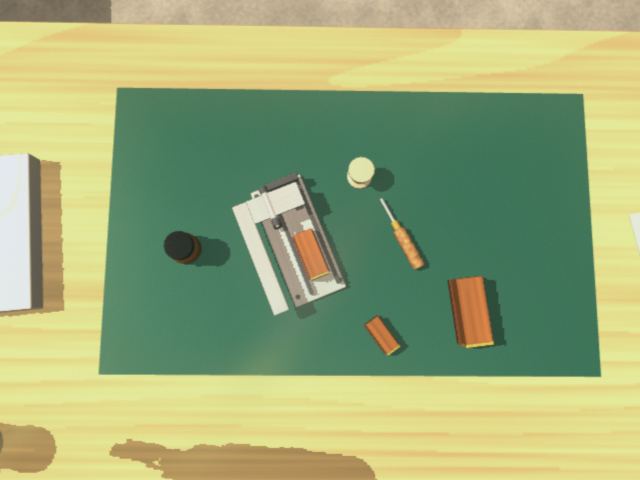

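View pics/scene0.png

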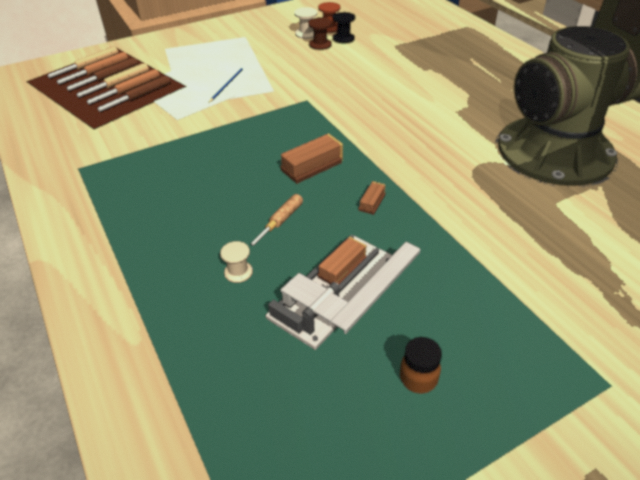

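View pics/wrist0.png

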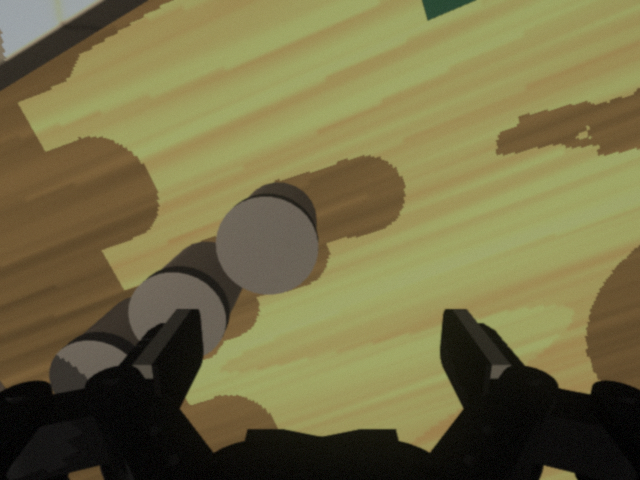

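The top view shows the jig around (290,240). Its stop end is at the top (285,180), the thumb bar is on the left from (240,208) to (280,312), and the former is at (312,255). The small block (382,335) and the big one (470,312) are decoys. Next I'll measure points using depth.

```bash
cat > h.py <<'E'
import numpy as np, cv2
from scipy.spatial.transform import Rotation as R
def cloud(cal,d):
    h,w=d.shape; f=h/2/np.tan(np.radians(cal["vfov"])/2)
    u,v=np.meshgrid(np.arange(w),np.arange(h))
    P=np.stack([(u-cal["cx"])/f*d,(v-cal["cy"])/f*d,d],-1)
    return P@R.from_euler('xyz',cal["attitude"]).as_matrix().T+cal["xyz"]
E
python3 - <<'E'
from station import r
from h import *
for n,(x0,x1,y0,y1) in dict(top=(220,420,160,360),scene=(220,440,180,360)).items():
    z=np.load(f"pics/{n}0.npz"); im,d=z["im"],z["d"]
    P=cloud(r.get_calibration(n),d); 
    np.save(f"pics/{n}P.npy",P)
    print(n,"mat z",np.median(P[110:150,180:250,2]) if n=="top" else np.median(P[200:240,130:180,2]))
    c=cv2.resize(im[y0:y1,x0:x1,::-1],None,fx=3,fy=3,interpolation=cv2.INTER_CUBIC)
    cv2.imwrite(f"pics/{n}c.png",c)
    # height map
    zz=np.clip(P[y0:y1,x0:x1,2]/0.07,0,1)*255
    cv2.imwrite(f"pics/{n}z.png",cv2.resize(cv2.applyColorMap(zz.astype(np.uint8),cv2.COLORMAP_JET),None,fx=3,fy=3,interpolation=cv2.INTER_NEAREST))
E
```

```text
top mat z 0.0011218730532865928
scene mat z -0.0001816619780566353
```

View pics/topc.png

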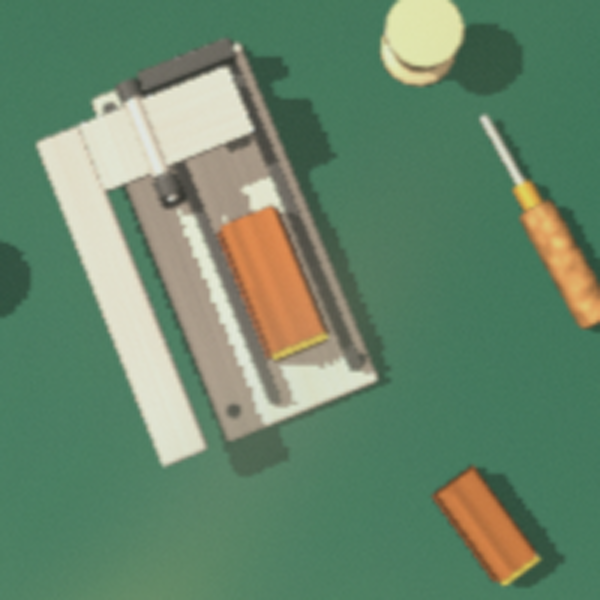

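View pics/topz.png

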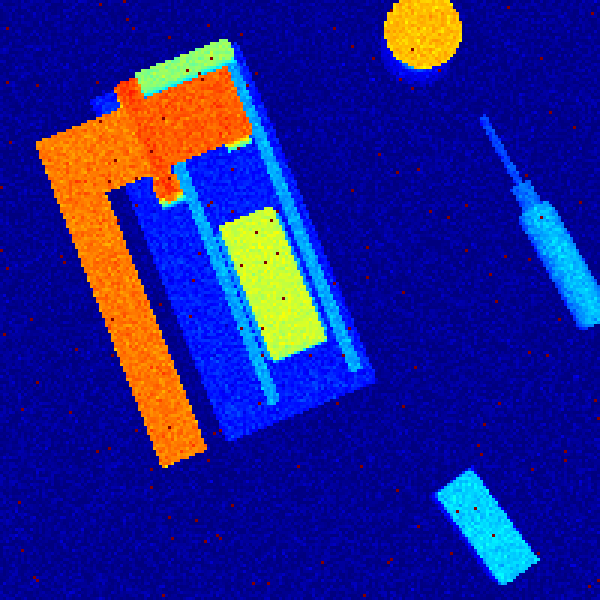

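View pics/scenec.png

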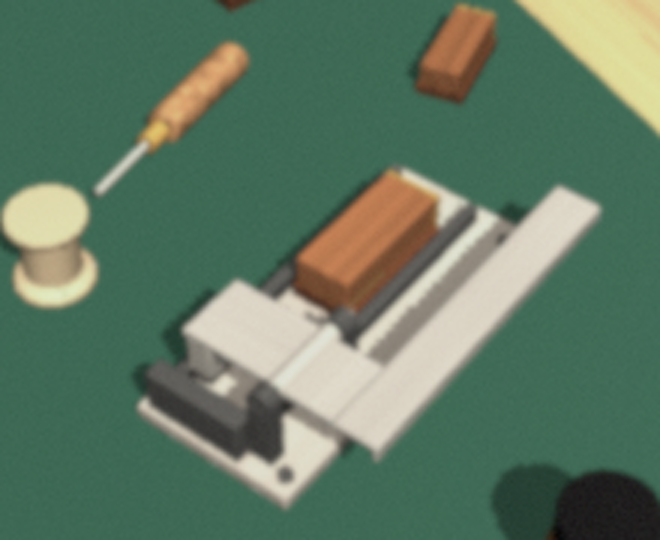

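The images match the description. The former is in its channel with the brass end to the rear, bottom right in the crop at (300,350). The bar runs from (45,140) to (185,460). Now I'll fit rectangles in world XY.

Run:
```python
from h import *
P=np.load("pics/topP.npy"); 
def rect(m,n):
    m=cv2.morphologyEx(m.astype(np.uint8),cv2.MORPH_OPEN,np.ones((3,3)))
    k,l,s,c=cv2.connectedComponentsWithStats(m)
    for i in range(1,k):
        if s[i,4]<60: continue
        q=P[l==i]; q_=(q[:,:2]*1000).astype(np.float32)
        rc=cv2.minAreaRect(q_); print(n,s[i],"z",np.round(np.median(q[:,2]),4),np.round(rc[0],1),np.round(rc[1],1),round(rc[2],2), np.round(cv2.boxPoints(rc),0).tolist())
Z=P[:,:,2]; roi=np.zeros(Z.shape,bool); roi[160:330,225:350]=1
rect(roi&(Z>.0355)&(Z<.0455),"former/stop")
rect(roi&(Z>.047)&(Z<.0555),"bar")
bar=roi&(Z>.047)&(Z<.0555); bar[:228]=0
rect(bar,"barlow")
rect(roi&(Z>.0155)&(Z<.025),"rails")
rect(roi&(Z>.006),"all")
```

```text
former/stop [294 229  34  50 917] z 0.0404 [528.8  69.7] [80.1 32. ] 22.4 [[486.0, 69.0], [498.0, 40.0], [572.0, 70.0], [560.0, 100.0]]
bar [ 232  196   56  118 2114] z 0.0529 [526.  138.2] [190.   55.6] 22.44 [[428.0, 128.0], [449.0, 76.0], [624.0, 149.0], [603.0, 200.0]]
barlow [ 240  228   48   86 1349] z 0.0529 [503.  144.6] [152.4  26.3] 22.62 [[428.0, 127.0], [438.0, 103.0], [578.0, 162.0], [568.0, 186.0]]
rails [296 181  44 102 449] z 0.0202 [569.4  59.1] [187.5   7.2] 22.63 [[481.0, 26.0], [484.0, 20.0], [657.0, 92.0], [655.0, 98.0]]
rails [278 214  35  81 355] z 0.0203 [530.5  95.9] [145.5   7. ] 22.64 [[462.0, 71.0], [465.0, 65.0], [599.0, 121.0], [596.0, 127.0]]
all [ 232  173  113  142 8745] z 0.0369 [542.2 106.2] [228.4 127.2] 22.5 [[412.0, 121.0], [461.0, 4.0], [672.0, 91.0], [623.0, 209.0]]
```

```bash
cat >> h.py <<'E'
A=np.radians(22.5); U=np.array([np.cos(A),np.sin(A),0]); V=np.array([-np.sin(A),np.cos(A),0]); O=np.array([.6022,.0985,0])
def jig(p): d=np.asarray(p)-O; return np.round(np.array([d@U,d@V,d[2]])*1000,1)
def world(x,y,z): return O+(x*U+y*V)/1000+[0,0,z/1000]
E
python3 - <<'E'
from station import r
from h import *
s=r.observe(); T=R.from_euler('xyz',s["eef_rot"]); M=T.as_matrix(); print(np.round(M,3))
for sg in (1,-1):
    for tilt in (0,4):
        y=sg*V; x=np.array([0,0,-1.]); z=np.cross(x,y)
        G=R.from_rotvec(np.radians(tilt)*U)*R.from_matrix(np.stack([x,y,z],1))
        print(sg,tilt,"rot",np.round(np.degrees((T.inv()*G).as_rotvec()),1),"fingerdir",np.round(G.as_matrix()[:,1],3))
t=world(-136,38,150); print(t, "tool shift",np.round(M.T@(t-s["eef_pos"])*1000))
E
```

```text
[[-0.    -0.364 -0.931]
 [-0.001 -0.931  0.364]
 [-1.     0.001 -0.   ]]
1 0 rot [ 1.361e+02 -1.000e-01 -0.000e+00] fingerdir [-0.383  0.924  0.   ]
1 4 rot [136.1  -4.8   1.9] fingerdir [-0.382  0.922  0.07 ]
-1 0 rot [-43.9   0.   -0.1] fingerdir [ 0.383 -0.924  0.   ]
-1 4 rot [-43.8  -1.5  -3.9] fingerdir [ 0.382 -0.922 -0.07 ]
[0.46201041 0.08156248 0.15      ] tool shift [  81.  355. -401.]
```

```bash
python3 -m pendant '[[[0,25.4,-28.6,0,0,0],[0,25.4,-28.6,0,0,0],[0,25.4,-28.6,0,0,0],[0,25.4,-28.6,0,0,0],[0,25.4,-28.6,0,0,0],[0,25.4,-28.6,0,0,0],[0,25.4,-28.6,0,0,0],[0,25.4,-28.6,0,0,0],[0,25.4,-28.6,0,0,0],[0,25.4,-28.6,0,0,0],[0,25.4,-28.6,0,0,0],[0,25.4,-28.6,0,0,0],[0,25.4,-28.6,0,0,0],[0,25.4,-28.6,0,0,0]]]' 62
python3 -m pendant '[[[0,0,0,7.16,0,0],[0,0,0,7.16,0,0],[0,0,0,7.16,0,0],[0,0,0,7.16,0,0],[0,0,0,7.16,0,0],[0,0,0,7.16,0,0],[0,0,0,7.16,0,0],[0,0,0,7.16,0,0],[0,0,0,7.16,0,0],[0,0,0,7.16,0,0],[0,0,0,7.16,0,0],[0,0,0,7.16,0,0],[0,0,0,7.16,0,0],[0,0,0,7.16,0,0],[0,0,0,7.16,0,0],[0,0,0,7.16,0,0],[0,0,0,7.16,0,0],[0,0,0,7.16,0,0],[0,0,0,7.16,0,0]]]'
cat > st.py <<'E'
from station import r
from h import *
s=r.observe(); T=R.from_euler('xyz',s["eef_rot"]); M=T.as_matrix()
J=np.stack([U,V,[0,0,1]])
print("t",round(s["clock"],2),"jig",jig(s["eef_pos"]),"F jig",np.round(J@s["wrist_force"],1),"grip",round(s["grip_width"]*1000,1),"j",np.round(s["joints"],2))
print("axes in jig (cols x,y,z)\n",np.round(J@M,3))
E
python3 st.py
```

```text
clock: 1.32
eef_pos: [0.4622, 0.0799, 0.2314]
eef_rot: [-1.987, 1.57, 0.782]
wrist_force: [1.3, -0.0, 0.7]
grip_width: 0.0621
clock: 2.9
eef_pos: [0.4617, 0.0818, 0.231]
eef_rot: [3.012, 1.57, -2.883]
wrist_force: [0.6, 0.1, 0.1]
grip_width: 0.0618
t 2.9 jig [-136.2   38.3  231. ] F jig [ 0.6 -0.1  0.1] grip 61.8 j [ 0.61 -0.31 -0.24 -0.   -1.65 -1.79]
axes in jig (cols x,y,z)
 [[-0.     0.004  1.   ]
 [ 0.     1.    -0.004]
 [-1.     0.    -0.   ]]
```

```bash
python3 -m pendant '[[[30,0,0,0,0,2],[30,0,0,0,0,2],[30,0,0,0,0,0],[30,0,0,0,0,0],[20,0,0,0,0,0],[0,0,0,0,0,0]]]'; python3 st.py
python3 - <<'E'
from station import r
import cv2
for n in("wrist","scene","top"): cv2.imwrite(f"pics/{n}1.png",r.read_camera(n)[0][:,:,::-1])
E
```

```text
clock: 3.4
eef_pos: [0.4565, 0.0871, 0.0863]
eef_rot: [1.689, 1.5, 2.083]
wrist_force: [-1.2, -0.1, -0.7]
grip_width: 0.0624
t 3.4 jig [-139.    45.2   86.3] F jig [-1.1  0.4 -0.7] grip 62.4 j [ 0.57 -0.28 -0.45 -0.07 -1.4  -1.73]
axes in jig (cols x,y,z)
 [[-0.008 -0.001  1.   ]
 [ 0.07   0.998  0.001]
 [-0.997  0.07  -0.008]]
```

View pics/wrist1.png

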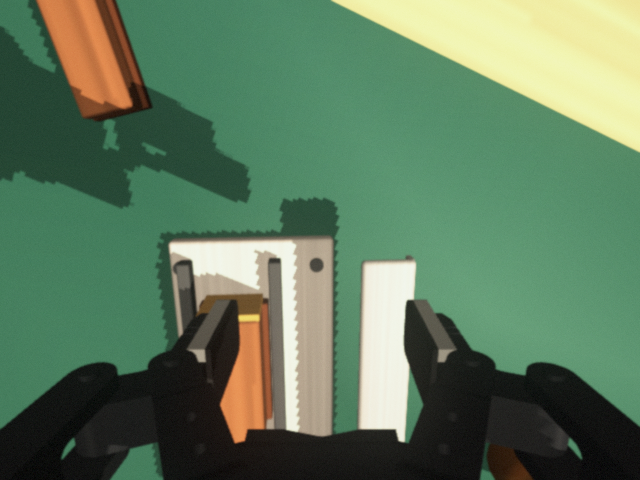

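View pics/scene1.png

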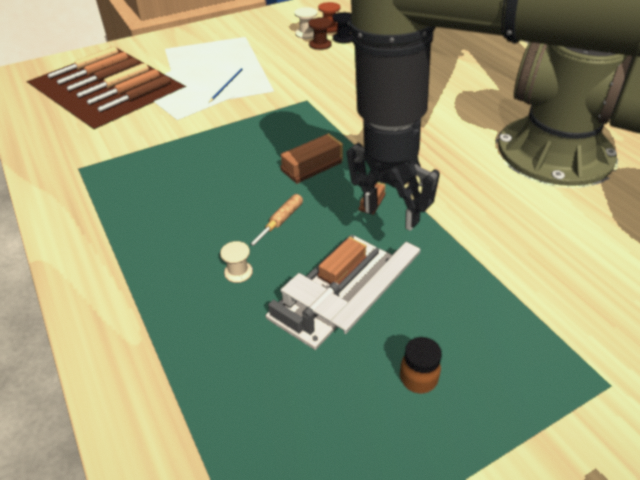

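The wrist view shows the tips at about (215,345) and (432,345), over the former's line and the bar. The former's rear edge is at (230,318). I'll check the tip geometry by depth.

Run:
```python
from station import r
from h import *
cal=r.get_calibration("wrist"); im,d=r.read_camera("wrist")
P=cloud(cal,d); D=P-O; Q=np.stack([D@U,D@V,D[...,2]],-1)*1000
for y in range(300,400,10):
    print(y,[tuple(Q[y,x].astype(int)) for x in (190,200,210,220,230,410,420,430,440,450,460)])
m=(d>0)&(Q[...,2]>83)&(Q[...,2]<110)
for lo,hi in((0,320),(320,640)):
    mm=m.copy(); mm[:,:lo]=0; mm[:,hi:]=0; q=Q[mm]; print(len(q),q.min(0),q.max(0)) if len(q) else 0
b=(im[...,0]>170)&(im[...,1]>120)&(im[...,2]<80)&(np.abs(Q[...,2]-40)<5)&(np.abs(Q[...,1])<25)
q=Q[b];print("brass",len(q),q.min(0),q.max(0),np.median(q,0))
```

```text
300 [(np.int64(-112), np.int64(-25), np.int64(20)), (np.int64(-107), np.int64(-22), np.int64(11)), (np.int64(-118), np.int64(-11), np.int64(36)), (np.int64(-147), np.int64(6), np.int64(100)), (np.int64(-147), np.int64(10), np.int64(101)), (np.int64(-148), np.int64(73), np.int64(107)), (np.int64(-147), np.int64(78), np.int64(105)), (np.int64(-98), np.int64(120), np.int64(1)), (np.int64(-99), np.int64(126), np.int64(2)), (np.int64(-98), np.int64(133), np.int64(2)), (np.int64(-98), np.int64(140), np.int64(0))]
310 [(np.int64(-106), np.int64(-26), np.int64(21)), (np.int64(-103), np.int64(-22), np.int64(15)), (np.int64(-114), np.int64(-10), np.int64(39)), (np.int64(-147), np.int64(8), np.int64(108)), (np.int64(-147), np.int64(11), np.int64(109)), (np.int64(-145), np.int64(73), np.int64(108)), (np.int64(-147), np.int64(75), np.int64(114)), (np.int64(-147), np.int64(78), np.int64(114)), (np.int64(-91), np.int64(127), np.int64(0)), (np.int64(-91), np.int64(134), np.int64(1)), (np.int64(-91), np.int64(140), np.int64(1))]
320 [(np.int64(-99), np.int64(-27), np.int64(20)), (np.int64(-143), np.i
[... 3689 characters left out ...]
(160)), (np.int64(-129), np.int64(10), np.int64(127)), (np.int64(-66), np.int64(-3), np.int64(40)), (np.int64(-31), np.int64(111), np.int64(1)), (np.int64(-127), np.int64(72), np.int64(129)), (np.int64(-154), np.int64(61), np.int64(164)), (np.int64(-154), np.int64(63), np.int64(164)), (np.int64(-153), np.int64(66), np.int64(164)), (np.int64(-153), np.int64(68), np.int64(164))]
787 [-148.46606582   -2.00800774   95.94063264] [-125.12170347   12.47066587  109.99591128]
411 [-148.38414706   73.38974724  100.66721505] [-125.74464568   85.56787141  109.99441502]
brass 1272 [-119.43310745  -16.15826249   37.76129175] [-40.44704999  15.64271182  42.19422083] [-78.93490289   8.47793342  40.34294953]
```

Tips: the inner faces are at jig y 11.5 and 73.5, x -148 to -125, z about 96 (former side) and 101 (bar side). The former's rear is at -119, leaving 6 mm of clearance. I'll shift about 9 mm in -y and descend.

```bash
python3 -m pendant '[[[0,-9,0,0,0,0],[15,0,0,0,0,0],[15,0,0,0,0,0],[10,0,0,0,0,0],[0,0,0,0,0,0]]]'; python3 st.py
python3 -m pendant '[[[5,0,0,0,0,0],[5,0,0,0,0,0],[4,0,0,0,0,0],[4,0,0,0,0,0],[0,0,0,0,0,0],[0,0,0,0,0,0]]]'; python3 st.py
```

```text
clock: 4.02
eef_pos: [0.461, 0.0817, 0.0495]
eef_rot: [1.606, 1.501, 2.0]
wrist_force: [0.1, 0.6, -0.3]
grip_width: 0.0622
t 4.02 jig [-136.9   38.5   49.5] F jig [ 0.3  0.5 -0.3] grip 62.2 j [ 0.55 -0.25 -0.49 -0.07 -1.32 -1.71]
axes in jig (cols x,y,z)
 [[-0.003 -0.001  1.   ]
 [ 0.07   0.998  0.001]
 [-0.998  0.07  -0.002]]
clock: 4.52
eef_pos: [0.4626, 0.0832, 0.035]
eef_rot: [1.527, 1.503, 1.922]
wrist_force: [-0.9, -2.0, 7.7]
grip_width: 0.0624
t 4.52 jig [-134.8   39.2   35. ] F jig [-1.6 -1.5  7.7] grip 62.4 j [ 0.55 -0.24 -0.51 -0.07 -1.29 -1.71]
axes in jig (cols x,y,z)
 [[ 0.003 -0.002  1.   ]
 [ 0.068  0.998  0.002]
 [-0.998  0.068  0.003]]
```

```bash
python3 -m pendant '[[[4,0,-1,0,0,0],[4,0,0,0,0,0],[4,0,0,0,0,0],[0,0,0,0,0,0],[0,0,0,0,0,0]]]'; python3 st.py
python3 - <<'E'
from station import r
import cv2
for n in("wrist","scene"): cv2.imwrite(f"pics/{n}2.png",r.read_camera(n)[0][:,:,::-1])
im=cv2.imread("pics/scene2.png"); cv2.imwrite("pics/scene2c.png",cv2.resize(im[180:360,220:460],None,fx=3,fy=3,interpolation=2))
E
```

```text
clock: 4.93
eef_pos: [0.462, 0.0844, 0.0236]
eef_rot: [1.496, 1.501, 1.891]
wrist_force: [-0.9, 0.8, 7.9]
grip_width: 0.0621
t 4.93 jig [-134.9   40.7   23.6] F jig [-0.6  1.1  7.9] grip 62.1 j [ 0.56 -0.23 -0.53 -0.07 -1.26 -1.71]
axes in jig (cols x,y,z)
 [[ 0.005 -0.003  1.   ]
 [ 0.069  0.998  0.002]
 [-0.998  0.069  0.005]]
```

View pics/scene2c.png

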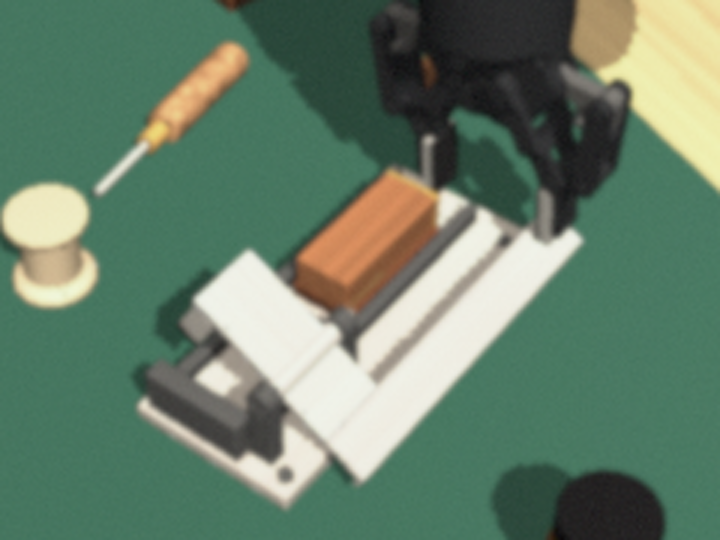

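View pics/wrist2.png

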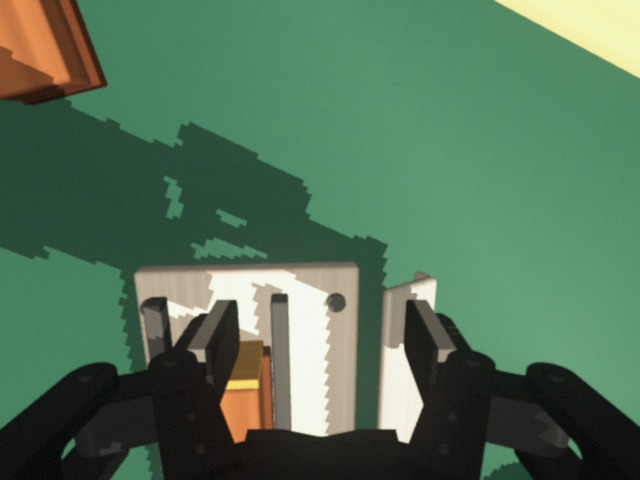

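The flap is partly open, with the lip raised in the crop at (250,260). The bar finger is well on the bar at (555,235) and the other finger is behind the brass end. I'll press further and measure the flap angle with depth.

```bash
python3 -m pendant '[[[4,0,0,0,0,0],[4,-1,0,0,0,0],[1,0,0,0,0,0],[0,0,0,0,0,0],[0,0,0,0,0,0]]]'; python3 st.py
cat > ang.py <<'E'
from station import r
from h import *
for n in ("scene","top"):
    im,d=r.read_camera(n); D=cloud(r.get_calibration(n),d)-O; Q=np.stack([D@U,D@V,D[...,2]],-1)*1000
    a=(d>0)&(Q[...,0]>6)&(Q[...,0]<34)&(Q[...,1]>-12)&(Q[...,1]<92)&(Q[...,2]>20)&(abs(Q[...,1]-35)>9)
    for nm,m in (("plate",a&(Q[...,1]<25)&(Q[...,2]>52)),("bar",a&(Q[...,1]>45))):
        q=Q[m]
        if len(q)>30:
            p=np.polyfit(q[:,1],q[:,2],1); e=abs(q[:,2]-np.polyval(p,q[:,1])); p=np.polyfit(q[e<2,1],q[e<2,2],1); print(n,nm,len(q),"angle",round(-np.arctan(p[0]),3),"ymin/max",q[:,1].min().round(),q[:,1].max().round())
    w=(d>0)&(abs(Q[...,2]-40)<2.5)&(im[...,0]>im[...,2]+50.)&(abs(Q[...,1])<20)&(Q[...,0]<60)&(Q[...,0]>-140)
    if w.sum()>20: q=Q[w]; print(n,"former top x",np.percentile(q[:,0],[1,99]).round(1),"y",np.percentile(q[:,1],[1,99]).round(1),"z",np.median(q[:,2]).round(1))
E
python3 ang.py
```

```text
clock: 5.45
eef_pos: [0.4627, 0.0844, 0.0165]
eef_rot: [1.474, 1.501, 1.87]
wrist_force: [-5.8, 0.1, 19.7]
grip_width: 0.0619
t 5.45 jig [-134.3   40.4   16.5] F jig [-5.3  2.3 19.7] grip 61.9 j [ 0.56 -0.23 -0.54 -0.07 -1.24 -1.71]
axes in jig (cols x,y,z)
 [[ 0.006 -0.004  1.   ]
 [ 0.069  0.998  0.003]
 [-0.998  0.069  0.007]]
scene plate 513 angle 0.646 ymin/max -10.0 25.0
scene bar 501 angle 0.639 ymin/max 45.0 79.0
scene former top x [-115.2  -36.9] y [-14.6  16.7] z 39.2
top plate 400 angle 0.548 ymin/max -12.0 25.0
top bar 331 angle 0.64 ymin/max 45.0 81.0
```

The flap is at about 0.64 rad, which is its stop, at 20 N. I'll ease off slightly, then push along the channel (tool z).

```bash
python3 -m pendant '[[[-1.5,0,0,0,0,0],[0,0,0,0,0,0],[0,0,0,0,0,0]]]'; python3 st.py;python3 -m pendant '[[[0,0,5,0,0,0],[0,0,5,0,0,0],[0,0,6,0,0,0],[0,0,6,0,0,0],[0,0,6,0,0,0],[0,0,6,0,0,0],[0,0,6,0,0,0],[0,0,0,0,0,0],[0,0,0,0,0,0]]]'; python3 st.py; python3 ang.py
```

```text
clock: 5.8
eef_pos: [0.4625, 0.0844, 0.0169]
eef_rot: [1.478, 1.501, 1.873]
wrist_force: [-0.8, 1.1, 12.7]
grip_width: 0.0618
t 5.8 jig [-134.4   40.5   16.9] F jig [-0.3  1.4 12.7] grip 61.8 j [ 0.56 -0.23 -0.53 -0.07 -1.25 -1.71]
axes in jig (cols x,y,z)
 [[ 0.006 -0.003  1.   ]
 [ 0.07   0.998  0.003]
 [-0.998  0.07   0.006]]
clock: 6.55
eef_pos: [0.4965, 0.1006, 0.0151]
eef_rot: [1.574, 1.498, 1.97]
wrist_force: [-11.3, 6.2, 12.3]
grip_width: 0.062
t 6.55 jig [-96.9  42.4  15.1] F jig [-8.  10.  12.3] grip 62.0 j [ 0.54 -0.11 -0.44 -0.08 -1.24 -1.69]
axes in jig (cols x,y,z)
 [[-0.    -0.003  1.   ]
 [ 0.073  0.997  0.003]
 [-0.997  0.073 -0.   ]]
scene plate 510 angle 0.642 ymin/max -9.0 25.0
scene bar 506 angle 0.646 ymin/max 45.0 79.0
scene former top x [-84.3 -17.8] y [-15.5  16.5] z 39.2
top bar 124 angle 0.634 ymin/max 46.0 82.0
```

```bash
python3 -m pendant '[[[-0.5,-1,6,0,0,0],[-0.5,-1,6,0,0,0],[0,0,6,0,0,0],[0,0,6,0,0,0],[0,0,6,0,0,0],[0,0,0,0,0,0],[0,0,0,0,0,0]]]'; python3 st.py; python3 ang.py;  python3 - <<'E'
from station import r
import cv2
im=r.read_camera("scene")[0][:,:,::-1]; cv2.imwrite("pics/scene3c.png",cv2.resize(im[150:360,220:480],None,fx=2.5,fy=2.5,interpolation=2))
E
```

```text
clock: 7.23
eef_pos: [0.525, 0.1109, 0.0162]
eef_rot: [1.562, 1.497, 1.958]
wrist_force: [-12.4, 8.5, 12.7]
grip_width: 0.0621
t 7.23 jig [-66.6  40.9  16.2] F jig [-8.2 12.6 12.7] grip 62.1 j [ 0.53 -0.03 -0.36 -0.08 -1.23 -1.68]
axes in jig (cols x,y,z)
 [[ 0.    -0.004  1.   ]
 [ 0.073  0.997  0.004]
 [-0.997  0.073  0.001]]
scene plate 511 angle 0.642 ymin/max -9.0 25.0
scene bar 499 angle 0.646 ymin/max 45.0 80.0
scene former top x [-55.   24.4] y [-16.1  15.7] z 39.1
```

View pics/scene3c.png

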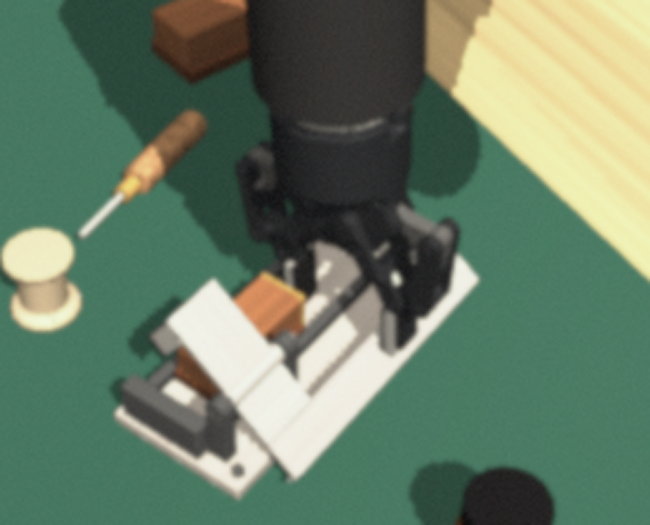

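The former is going under the open flap, and the gripper is clear of the spool and the creaser. About 23 mm remain.

```bash
python3 -m pendant '[[[0,0,6,0,0,0],[0,0,6,0,0,0],[0,0,5,0,0,0],[0,0,4,0,0,0],[0,0,0,0,0,0],[0,0,0,0,0,0]]]'; python3 st.py; python3 ang.py
```

```text
clock: 7.88
eef_pos: [0.5441, 0.1188, 0.0163]
eef_rot: [1.571, 1.497, 1.968]
wrist_force: [-12.0, 7.6, 13.6]
grip_width: 0.0618
t 7.88 jig [-45.9  40.9  16.3] F jig [-8.1 11.6 13.6] grip 61.8 j [ 0.53  0.02 -0.3  -0.08 -1.23 -1.68]
axes in jig (cols x,y,z)
 [[-0.    -0.004  1.   ]
 [ 0.073  0.997  0.004]
 [-0.997  0.073 -0.   ]]
scene plate 510 angle 0.641 ymin/max -9.0 25.0
scene bar 501 angle 0.644 ymin/max 45.0 79.0
scene former top x [-34.3  46.2] y [-16.7  15.2] z 39.2
```

```bash
python3 -m pendant '[[[0,0,2,0,0,0],[0,0,2,0,0,0],[0,0,0,0,0,0]]]'; python3 st.py|head -1; python3 -m pendant '[[[0,0,2,0,0,0],[0,0,1,0,0,0],[0,0,0,0,0,0]]]'; python3 st.py|head -1; python3 ang.py
```

```text
clock: 8.23
eef_pos: [0.5472, 0.12, 0.0162]
eef_rot: [1.593, 1.498, 1.99]
wrist_force: [-16.0, 6.2, 14.4]
grip_width: 0.062
t 8.23 jig [-42.6  40.9  16.2] F jig [-12.4  11.9  14.4] grip 62.0 j [ 0.53  0.03 -0.29 -0.08 -1.24 -1.67]
clock: 8.48
eef_pos: [0.5475, 0.1201, 0.0162]
eef_rot: [1.677, 1.497, 2.073]
wrist_force: [-28.5, 4.1, 24.4]
grip_width: 0.0619
t 8.48 jig [-42.3  40.8  16.2] F jig [-24.7  14.7  24.4] grip 61.9 j [ 0.52  0.04 -0.29 -0.08 -1.24 -1.67]
scene plate 2305 angle -1.238 ymin/max -8.0 25.0
scene bar 506 angle 0.633 ymin/max 45.0 79.0
scene former top x [-30.1  49.4] y [-16.7  15.3] z 39.1
```

The former has met the stop: TCP x stalled at -42 and the force rose. I'll back off the former slightly with the bar still held, then check it.

```bash
python3 -m pendant '[[[0,0,-2,0,0,0],[0,0,-3,0,0,0],[0,0,-3,0,0,0],[0,0,0,0,0,0],[0,0,0,0,0,0]]]'; python3 st.py|head -1; python3 ang.py;  python3 - <<'E'
from station import r
import cv2
im=r.read_camera("scene")[0][:,:,::-1]; cv2.imwrite("pics/scene4c.png",cv2.resize(im[150:360,220:480],None,fx=2.5,fy=2.5,interpolation=2))
E
```

```text
clock: 9.0
eef_pos: [0.5461, 0.1192, 0.017]
eef_rot: [1.464, 1.498, 1.86]
wrist_force: [-0.3, 9.3, 6.5]
grip_width: 0.0621
t 9.0 jig [-43.9  40.6  17. ] F jig [3.3 8.7 6.5] grip 62.1 j [ 0.53  0.02 -0.31 -0.08 -1.23 -1.68]
scene plate 511 angle 0.64 ymin/max -9.0 25.0
scene bar 507 angle 0.64 ymin/max 45.0 81.0
scene former top x [-29.8  49.4] y [-16.9  15.6] z 39.0
```

View pics/scene4c.png

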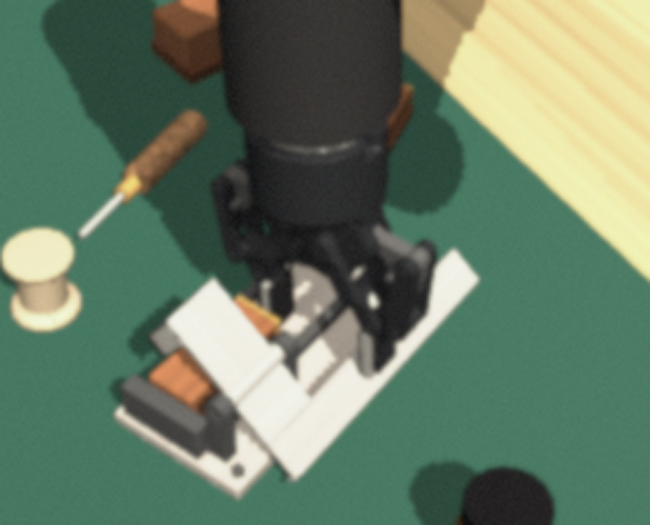

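The former's front end is at the stop (170,380), the flap is still held, and the brass face stayed put when I backed off. Releasing now.

```bash
python3 -m pendant '[[[0,0,-3,0,0,0],[-3,0,0,0,0,0],[-3,0,0,0,0,0],[-3,0,0,0,0,0],[-3,0,0,0,0,0],[-4,0,0,0,0,0],[-6,0,0,0,0,0],[-10,0,0,0,0,0],[-20,0,0,0,0,0],[-30,0,0,0,0,0],[-30,0,0,0,0,0],[-30,0,0,0,0,0],[0,0,-30,0,0,0],[0,0,-30,0,0,0],[0,0,-30,0,0,0],[0,0,0,0,0,0],[0,0,0,0,0,0],[0,0,0,0,0,0],[0,0,0,0,0,0]]]'; python3 st.py|head -1; python3 ang.py;  python3 - <<'E'
from station import r
import cv2
for n,(x,y) in dict(scene=(220,150),top=(220,150)).items():
    im=r.read_camera(n)[0][:,:,::-1]; cv2.imwrite(f"pics/{n}5c.png",cv2.resize(im[y:y+210,x:x+260],None,fx=2.5,fy=2.5,interpolation=2))
E
```

```text
clock: 10.73
eef_pos: [0.4625, 0.0711, 0.1561]
eef_rot: [1.574, 1.501, 1.968]
wrist_force: [-0.5, -0.1, 0.5]
grip_width: 0.062
t 10.73 jig [-139.6   28.2  156.1] F jig [-0.6  0.1  0.5] grip 62.0 j [ 0.53 -0.3  -0.34 -0.07 -1.53 -1.7 ]
scene plate 498 angle 0.368 ymin/max -12.0 25.0
scene bar 613 angle 0.371 ymin/max 45.0 89.0
scene former top x [-30.1  49.6] y [-16.   15.4] z 39.2
top plate 321 angle 0.368 ymin/max -12.0 25.0
top bar 446 angle 0.373 ymin/max 45.0 90.0
```

View pics/scene5c.png

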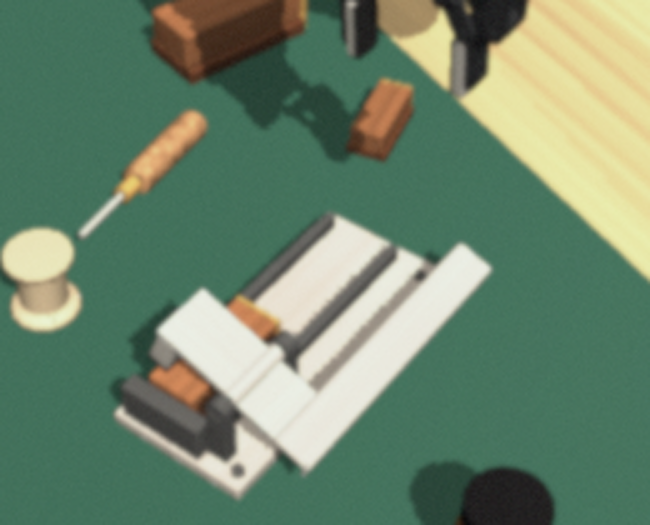

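View pics/top5c.png

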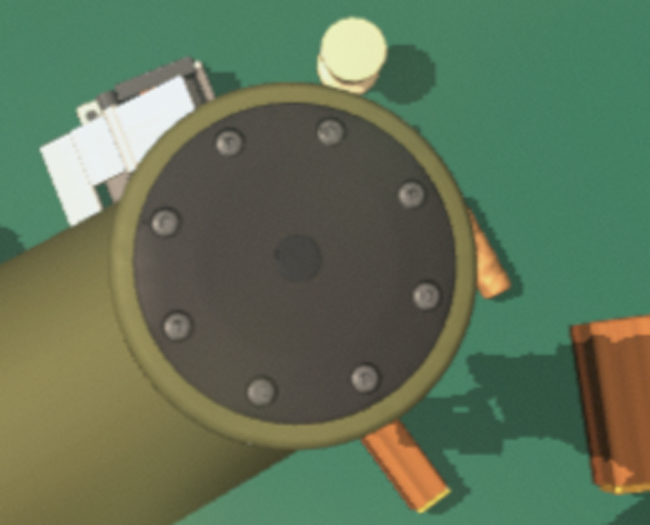

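The flap rests on the former at 0.37 rad, the former is against the stop, the gripper is clear, and the bystanders haven't moved. Handing in.

```bash
python3 -c "
from station import r
print(r.job_done())"
```

```text
the job is handed in; nothing more can be done
None
```

The former is clamped in the jig. I handed the job in at about 11 s, and it gives no verdict.

**What I did:** One fingertip pressed the thumb bar down to about 0.64 rad. While it held there, the other pushed the former about 87 mm along its channel until it met the end stop. The push force rose to about 25 N and the tool stalled. I then backed off the former, let go of the bar and moved clear.

**Last checks:**
- **Flap:** it rests on the former at 0.37 rad in both the scene and top views, matching the expected reading.
- **Former:** its top runs from jig x = -30 to +49.6 mm by the scene camera, where -32 to +48 would be exactly home. The difference of under 2 mm is within the camera calibration. It stands flat, with its top at z = 39 mm.
- **Clearance:** the wrist force is about zero and the gripper is about 150 mm above the bench.
- **Bystanders:** the spool, jar and creaser look unmoved. I judged that by eye and did not measure them. The top view of the creaser was partly blocked by the arm.

**Readings that disagreed:**
- **Flap angle:** before the push, one top-view fit gave 0.55 rad while the other three gave about 0.64. At the stop, one plate fit came out wrong (-1.24 rad), probably because the gripper was in the measured area; it was normal in the next picture.
- **Bar force:** it reached about 20 N when the flap first hit its open stop, so I eased off before pushing.

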